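# Fit the small cone on the citrus press

### The arm

A 6-joint arm with a two-finger parallel gripper is mounted at the origin on a cart in front of the work surface, level with it; the furniture and walls round the work are solid. World frame = base frame: x ahead of the robot, y to its left, z up, the work surface at z = 0. Lengths are in m, angles in degrees, forces in N, time in s.
With the tool pointing down it reaches from about 0.325 to 0.85 m from the base axis. Payload 15.5 kg.
Tool frame: the origin (TCP) lies midway between the tips of the shut fingers; the grasp point (between the pads) lies 19 mm behind it; z points along the fingers, y is the line along which they close (so a half turn about z gives the same grasp; the last joint's range is limited). The gripper opens to 91 mm and grips with 3 to 60 N. Pads are 32 mm wide; open, the fingers measure 118 mm over their backs; the gripper's body (76 mm by 178 mm) begins 60 mm behind the grasp point.
Start: joints at [-80.185, 28.281, 77.091, -0, 74.628, -5.472], TCP at [0.165, -0.603, 0.214] pointing down, gripper open.
Joint ranges: [-166.48, 166.48], [-47.26, 123.95], [12.59, 153.08], [-70.14, 250.14], [6.76, 159.57], [-176.63, 176.63]. Speed limits (degrees/s): [108.29, 108.29, 147.25, 172.46, 172.46, 172.46].

### API

Orientations are given as a 3x3 rotation matrix whose columns are the frame's x, y, z axes.
In Python, from bench import ctrl gives the robot as it stands. The module is installed in compiled form; this text tells all that it offers. Calls block until the motion is done:
- ctrl.goto(position, orientation): joint-space move of the TCP to a pose.
- ctrl.move_l(position, vel=0.15, ori=None, contact_N=None): straight line of the TCP; ori=None keeps the orientation; vel is the mean speed in m/s. With contact_N (N) it stops when the force on the tool has changed by that much, and returns True; else False.
- ctrl.movej(angles): joint-space move.
- ctrl.command_gripper(opening): opening from 0.0 (shut) to 1.0 (fully open); the grip force is fixed at half the most; returns when the fingers have stopped.
- ctrl.sleep(seconds).
- ctrl.ik(position, orientation): joint angles nearest the present ones, or None.
- ctrl.read_camera(name): name is "scene" or "top" or "wrist"; returns the picture (400x640x3 uint8, blue, green, red); there is no depth.
- ctrl.camera_params(name): a dict with "fx", "fy", "cx", "cy" (pixels), "D" ([k1, k2, p1, p2, k3] as OpenCV has them; the pictures are not rectified), "pose" (4x4, takes a point from camera to world coordinates); the wrist camera has in their place "T_tool_cam" (4x4, takes a point from camera to tool coordinates, whose origin is the TCP and whose axes are the flange's). Camera axes: x right, y up, looking along -z (the intrinsics and any distortion apply to the point x, -y, -z); pixel columns grow to the right and rows downward; lengths in m; the calibration is good to about 2 mm. A picture is of the moment at which its call begins: read the wrist's pose just before it. camera_params takes no time and is no camera call.
A pose or a line that the arm cannot do raises ctrl.MotionError and nothing moves.
- ctrl.sign_off(): hands the job in; it is judged then, once.
Readings, each from a call of its own:
- ctrl.current_t(): time.
- ctrl.current_q(): joint angles.
- ctrl.current_dq(): joint speeds.
- ctrl.current_effort(): joint torques, N m.
- ctrl.current_tool_pos(): TCP position.
- ctrl.current_eef_rot(): TCP orientation.
- ctrl.current_contact_force(): force on the tool from outside, world axes, zero at the start.
- ctrl.current_wrist_torque(): the same for the moment, N m.
- ctrl.current_grip_width(): opening from 0.0 (shut) to 1.0 (fully open).
- ctrl.current_grasp_force(): force on a finger pad.
Only numpy, scipy, OpenCV 4.12 (cv2) and the standard library are available. Lean on these libraries where they do the work, as an engineer would, in place of code of your own. Each camera call takes 0.05 s, during which the arm holds its last target. There are 200 camera calls.

### The job

Get the citrus press ready for the lemon: put the small pressing cone on its spindle so that the notch under the cone drops over the spindle's key and the cone sits fully home and upright, then let go. The spindle has stopped at an angle nobody knows, so rest the cone lightly on it and turn it until you feel it drop; do not press hard, or the press would start. Leave the large cone, the lemon, the teaspoon, the tumbler and the salt shaker as they are.

Things in the scene. Friction and masses are not known exactly. Their poses are not given: they have to be found in the camera images.
- small_cone: the smaller of two white pressing cones, 60 mm high, loose, 0.07 to 0.12 kg, standing on the worktop. Origin: centre of its flat underside, z up to the tip. Eight ribs (radius 2.5 mm, centred 22 mm from the axis, every 45 degrees from its +x), upright from 9 to 34 mm: grip there, 49 mm wide, best with the pads over the gaps between ribs (22.5 degrees from +x). Above 34 mm it narrows.
- cone_notch (a point): middle of the notch in the small cone's underside, 14 mm from its axis towards its +x. The underside has a round bore, 21 mm wide and 28 mm deep, with this one notch, 9 mm wide, out to 17.5 mm from the axis, over the full depth. A small tab at the cone's foot (5 mm high, 9 mm wide, reaching 31 mm from the axis) marks the notch side from outside.
- large_cone: the other white pressing cone, for oranges: 72 mm high, 65 mm wide over its ribs, loose. Origin: centre of its underside. To be left alone.
- juicer: the white citrus press, fixed to the worktop: round, 142 mm in diameter, shallow juice dish on top with its rim 72 mm above the worktop, short spout towards its -x. Origin: centre of its underside; z up. The upright spindle stands on its axis.
- drive_seat (a point): centre of the upper face of the grey seat disc (34 mm wide, 82 mm above the worktop when not pressed) round the spindle's foot, on which a fully seated cone's underside rests. Axes as the press's: it sinks with the spindle but does not turn with it. A cone put on at a wrong angle stops on the key, its underside 12 mm above the seat; with notch over key (within about 0.12 rad) it drops these 12 mm.
- spindle_top (a point): top of the grey upright spindle on the press's axis, 25 mm above the seat (axes as the press's). Spindle 18 mm in diameter, last 6 mm tapered, with one key on its side: 6 mm wide, out to 15.5 mm from the axis, 12 mm high from the seat. The key's direction is not measured: anywhere within 1.2 rad either side of the press's +x (away from the spout). Gears hold it against turning (0.8 N m).
- drive (a joint): how far the seat and spindle are pressed down, in m: 0 at rest, stop at 0.007. A spring holds them up: they begin to sink at 4 N and give 1 mm for every further 2 N. The motor switch would trip at 0.005 (14 N).
- lemon: a lemon, 71x53x51 mm, lying on the worktop; origin at the centre of its underside. Bystander.
- tumbler: an empty drinking glass, 81 mm in diameter, 93 mm high, standing on the worktop; origin at the centre of its underside. Bystander.
- salt_shaker: a salt shaker, 44 mm in diameter, 90 mm high, standing on the worktop; origin at the centre of its underside. Bystander.
- teaspoon: a steel teaspoon, 138 mm long, lying on the worktop; origin at the centre of its underside. Bystander.
There are look-alikes about, which are no part of the job. Leave any purple look-alike of the small_cone alone.

How it is judged:
By the outcome, as a careful person would: the job done as asked, in the order asked, and still so for the second after the job is handed in, with the robot touching nothing.
It also fails if it takes over 51 s, if anything falls off the work surface, if the arm or the gripper's body presses on something with over 40 N, if the wrist force passes 120 N, or if a joint passes its speed limit or range.

## Working session

There is one attempt and no reset: what is moved stays moved. The work goes in short steps, each a Python script; the robot and the scene stay as the last script left them, time stands still between calls to the robot, and variables do not carry over. Pictures are saved under pics/ and viewed, at most 10 in all, crops included, and the job is handed in when it is done.

```bash
mkdir -p pics
cat > h.py <<'E'
import numpy as np, cv2
from bench import ctrl
def cam(name):
    p=ctrl.camera_params(name)
    if name=="wrist":
        T=np.eye(4);T[:3,:3]=ctrl.current_eef_rot();T[:3,3]=ctrl.current_tool_pos()
        pose=T@np.array(p["T_tool_cam"])
    else: pose=np.array(p["pose"])
    K=np.array([[p["fx"],0,p["cx"]],[0,p["fy"],p["cy"]],[0,0,1]])
    return K,np.array(p["D"],float),pose
def ray(c,uv):
    K,D,P=c
    n=cv2.undistortPoints(np.array([[uv]],float),K,D)[0,0]
    return P[:3,3],P[:3,:3]@np.array([n[0],-n[1],-1])
def onz(c,uv,z):
    o,d=ray(c,uv); return o+d*(z-o[2])/d[2]
def proj(c,X):
    K,D,P=c
    q=P[:3,:3].T@(np.array(X,float)-P[:3,3]); 
    return cv2.projectPoints(np.array([[q[0],-q[1],-q[2]]]),np.zeros(3),np.zeros(3),K,D)[0][0,0]
E
python3 - <<'E'
from h import *
a=ctrl.read_camera("scene");b=ctrl.read_camera("top")
cv2.imwrite("pics/scene.png",a);cv2.imwrite("pics/top.png",b)
for n in("scene","top"):print(ctrl.camera_params(n))
print(ctrl.current_t())
E
```

```text
{'fx': 501.9272418828504, 'fy': 501.9272418828504, 'cx': 330.56422530318, 'cy': 193.39401866970138, 'D': array([-0.07861451,  0.        ,  0.        ,  0.        ,  0.        ]), 'pose': array([[ 0.95376623,  0.11138695, -0.27914679,  0.08941146],
       [-0.3002543 ,  0.39428242, -0.86855554, -1.45763387],
       [ 0.01331692,  0.91221397,  0.40949766,  0.73837014],
       [ 0.        ,  0.        ,  0.        ,  1.        ]])}
{'fx': 511.5980016595241, 'fy': 511.5980016595241, 'cx': 318.36701966843356, 'cy': 194.37091527458298, 'D': array([-0.1324021,  0.       ,  0.       ,  0.       ,  0.       ]), 'pose': array([[ 0.24142701,  0.77871111, -0.57906995, -0.48788299],
       [-0.97040171,  0.19016886, -0.14885002, -0.32840348],
       [-0.00579009,  0.59786689,  0.80157449,  1.52607842],
       [ 0.        ,  0.        ,  0.        ,  1.        ]])}
0.1
```

View pics/scene.png

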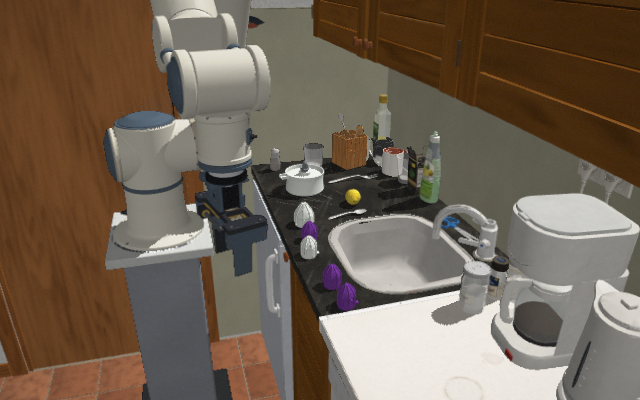

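View pics/top.png

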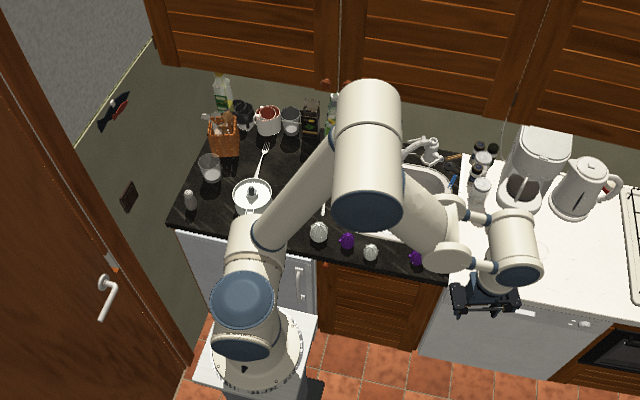

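Run:
```python
from h import *
S=cam("scene");T=cam("top")
def tri(a,b):
    o1,d1=ray(S,a);o2,d2=ray(T,b)
    A=np.c_[d1,-d2];s=np.linalg.lstsq(A,o2-o1,rcond=None)[0]
    p,q=o1+d1*s[0],o2+d2*s[1];return (p+q)/2,np.linalg.norm(p-q)
for n,a,b in[("big",(304,216),(318,233)),("small",(309,248),(370,253)),("purple",(309,231),(347,241)),("press",(304,172),(252,190))]:print(n,*tri(a,b))
a=cv2.imread("pics/scene.png");b=cv2.imread("pics/top.png")
c=cv2.resize(a[195:320,260:400],None,fx=4,fy=4,interpolation=2)
d=cv2.resize(b[210:280,290:390],None,fx=2.4,fy=2.4,interpolation=2)
e=cv2.resize(b[165:225,215:285],None,fx=3.4,fy=3.4,interpolation=2)
o=np.zeros((500,800,3),np.uint8);o[:500,:560]=c;o[:168,560:800]=d;o[200:404,560:798]=e
cv2.imwrite("pics/crop.png",o)
print(ctrl.camera_params("wrist"))
```

```text
big [ 0.43969485 -0.08791596  0.02301611] 0.007560659969614577
small [ 0.40456816 -0.27839642  0.02019302] 0.006370108156915197
purple [ 0.42826439 -0.19313194  0.02668153] 0.0053788403707694206
press [0.51834051 0.17645569 0.06933449] 0.014213662495618052
{'fx': 284.4868725899156, 'fy': 284.4868725899156, 'cx': 323.726590888681, 'cy': 200.00637178801117, 'D': array([0.00571803, 0.        , 0.        , 0.        , 0.        ]), 'T_tool_cam': array([[-7.41030676e-04,  9.63913193e-01,  2.66215715e-01,
         7.42649396e-02],
       [ 9.99999691e-01,  6.44584904e-04,  4.49659983e-04,
        -3.85526203e-04],
       [ 2.61834559e-04,  2.66215966e-01, -9.63913373e-01,
        -1.71106206e-01],
       [ 0.00000000e+00,  0.00000000e+00,  0.00000000e+00,
         1.00000000e+00]])}
```

View pics/crop.png

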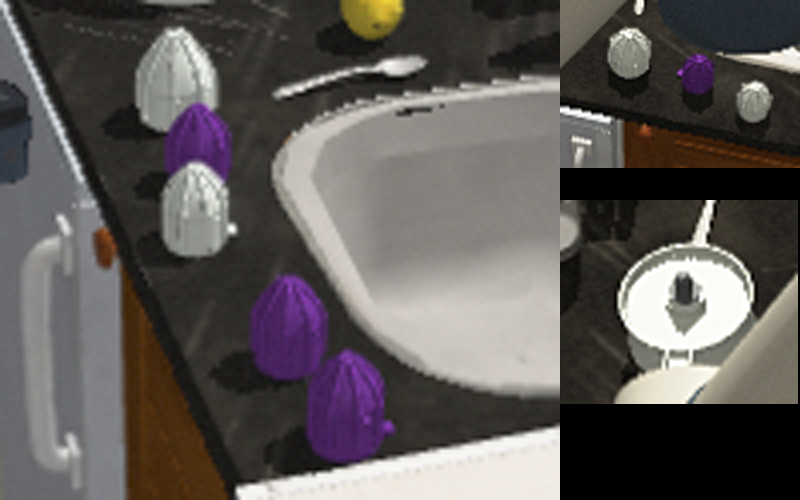

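```bash
cat >> h.py <<'E'
def R(yaw):
    c,s=np.cos(np.radians(yaw)),np.sin(np.radians(yaw))
    return np.array([[c,s,0],[s,-c,0],[0,0,-1.]])
E
python3 - <<'E'
from h import *
print(ctrl.current_eef_rot())
ctrl.goto([0.405,-0.278,0.16],R(-34))
print(ctrl.current_t(),ctrl.current_q())
c=cam("wrist");np.save("w1.npy",c[2])
a=ctrl.read_camera("wrist");cv2.imwrite("pics/w1.png",a)
for z in(0,.05):print(proj(c,[.405,-.278,z]))
E
```

```text
[[ 9.64618282e-01  2.63650397e-01 -1.94354127e-04]
 [ 2.63650452e-01 -9.64617691e-01  1.07251048e-03]
 [ 9.52903858e-05 -1.08580477e-03 -9.99999406e-01]]
1.6083 [-4.14860925e+01  2.15312666e+01  9.94564755e+01 -5.90749118e-03
  5.89856394e+01  8.25030587e+01]
[323.02894368 186.43456088]
[322.92055279 197.18586372]
```

View pics/w1.png

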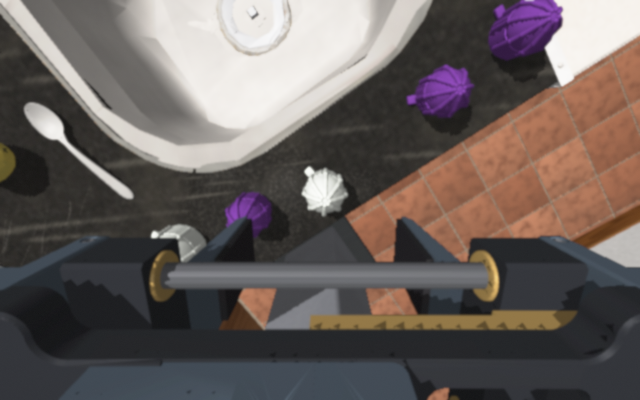

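Run:
```python
from h import *
K,D,_=cam("wrist");c=(K,D,np.load("w1.npy"))
a=cv2.imread("pics/w1.png")
h=cv2.cvtColor(a,cv2.COLOR_BGR2HSV)
m=((h[...,1]<50)&(h[...,2]>95)).astype(np.uint8);m[:160]=0;m[222:]=0;m[:,:290]=0;m[:,355:]=0
n,l,s,ce=cv2.connectedComponentsWithStats(m);i=1+s[1:,4].argmax();m=(l==i).astype(np.uint8)
body=cv2.morphologyEx(m,cv2.MORPH_OPEN,cv2.getStructuringElement(2,(15,15)))
cs=max(cv2.findContours(body,0,2)[0],key=cv2.contourArea)
print(s[i],cv2.minEnclosingCircle(cs),cv2.fitEllipse(cs))
u=cv2.fitEllipse(cs)[0]
C=onz(c,u,.022);print("C",C)
tab=((m>0)&(body==0)).astype(np.uint8)
n,l,s,ce=cv2.connectedComponentsWithStats(tab)
for j in range(1,n):
    if s[j,4]>8:
        P=onz(c,ce[j],.004);d=(P-C)[:2];print(ce[j],s[j,4],np.hypot(*d),np.degrees(np.arctan2(d[1],d[0])))
cv2.imwrite("pics/m.png",cv2.resize(np.hstack([a[150:230,280:360],cv2.merge([m*255,body*255,tab*255])[150:230,280:360]]),None,fx=4,fy=4,interpolation=0))
```

```text
[ 301  166   47   51 1603] ((323.0, 190.0), 23.021827697753906) ((323.4091491699219, 190.59617614746094), (41.58638000488281, 43.831703186035156), 178.25680541992188)
C [ 0.40489426 -0.27850025  0.022     ]
[307.68421053 169.73684211] 57 0.02745721938720882 7.595211244648962
[346.22222222 194.33333333] 9 0.028476526197623385 -142.22027717148544
[308.3 208.6] 10 0.03223203745884766 111.5826788522109
[337.88888889 208.88888889] 9 0.032092628934670964 178.8108821544893
[323.13333333 214.06666667] 15 0.03351936203816671 145.35551683036434
```

View pics/m.png

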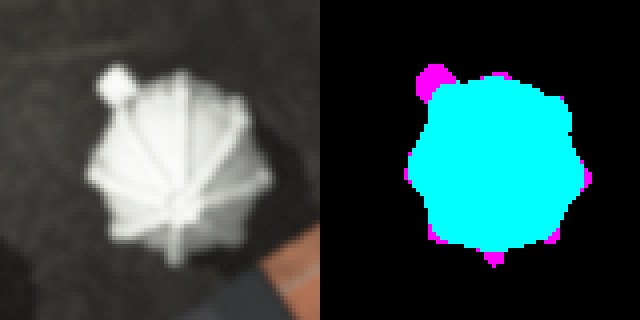

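Run:
```python
from h import *
for k,psi in enumerate((-61,119)):
    ctrl.goto([.518,.176,.23],R(psi))
    np.save(f"p{k}.npy",cam("wrist")[2]);cv2.imwrite(f"pics/p{k}.png",ctrl.read_camera("wrist"))
    print(ctrl.current_t(),ctrl.current_tool_pos())
a=cv2.imread("pics/p0.png");b=cv2.imread("pics/p1.png")
cv2.imwrite("pics/pp.png",np.vstack([cv2.resize(x[30:280,170:470],None,fx=1.9,fy=1.2) if 0 else x[20:280] for x in (a,b)]))
```

```text
3.4333 [0.51815795 0.17508579 0.22985437]
6.2417 [0.51800738 0.17600001 0.22999963]
```

View pics/pp.png

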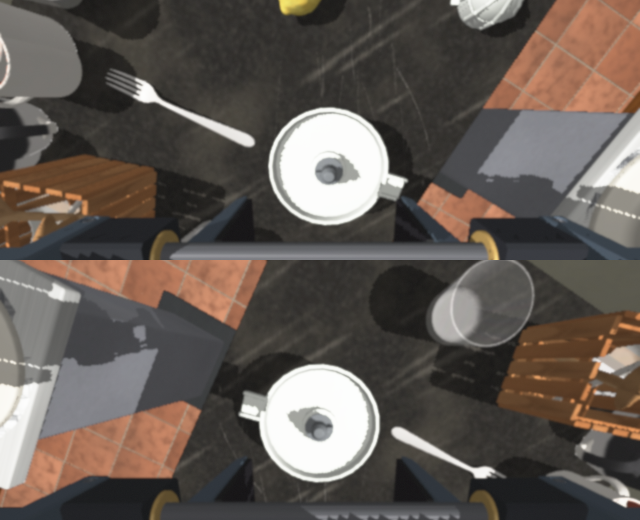

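Run:
```python
from h import *
K,D,_=cam("wrist");out=[]
for k in(0,1):
    c=(K,D,np.load(f"p{k}.npy"));a=cv2.imread(f"pics/p{k}.png")
    h=cv2.cvtColor(a,cv2.COLOR_BGR2HSV)
    m=((h[...,1]<60)&(h[...,2]>150)).astype(np.uint8);m[:110]=0;m[260:]=0;m[:,:225]=0;m[:,425:]=0
    n,l,s,ce=cv2.connectedComponentsWithStats(m);i=1+s[1:,4].argmax();m=(l==i).astype(np.uint8)
    cs=max(cv2.findContours(m,0,1)[0],key=cv2.contourArea)
    f=np.zeros_like(m);cv2.drawContours(f,[cs],-1,1,-1)
    b=cv2.morphologyEx(f,cv2.MORPH_OPEN,cv2.getStructuringElement(2,(61,61)))
    cs=max(cv2.findContours(b,0,1)[0],key=cv2.contourArea)
    P=np.array([onz(c,p[0],.072)[:2] for p in cs.astype(float)])
    A=np.c_[2*P,np.ones(len(P))];x=np.linalg.lstsq(A,(P**2).sum(1),rcond=None)[0]
    print("rim",x[:2],np.sqrt(x[2]+x[:2]@x[:2]))
    sp=((f>0)&(b==0)).astype(np.uint8);n,l,s,ce=cv2.connectedComponentsWithStats(sp);i=1+s[1:,4].argmax()
    q=onz(c,ce[i],.065)[:2]-x[:2];print("spout",ce[i],s[i,4],np.degrees(np.arctan2(q[1],q[0])))
    u=proj(c,[*x[:2],.107]);v=proj(c,[*x[:2],.082]);print("exp top px",u,"seat",v)
    x0,y0=int(v[0])-25,int(v[1])-25
    o=a[y0:y0+50,x0:x0+50];o=cv2.resize(o,None,fx=8,fy=8,interpolation=2);out.append(o);print(x0,y0)
cv2.imwrite("pics/sp.png",np.hstack(out))
```

```text
rim [0.51160344 0.17499173] 0.07062031610061308
spout [393.77570093 204.46417445] 321 -165.59902071999431
exp top px [328.5175262  196.66077058] seat [328.1547275  191.13544507]
303 166
rim [0.51136878 0.17489188] 0.07071005519376548
spout [251.2690583 166.5941704] 446 -166.2684231112476
exp top px [318.49921939 193.03763542] seat [318.88789429 187.77403484]
293 162
```

View pics/sp.png

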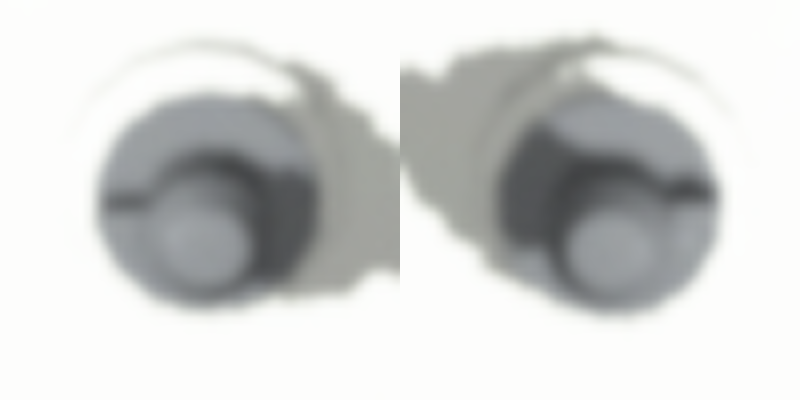

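Run:
```python
from h import *
K,D,_=cam("wrist");X=np.array([.5115,.1749])
for k,x0,y0,pts in((0,303,166,[(105,211),(140,209)]),(1,293,162,[(275,199),(312,202)])):
    c=(K,D,np.load(f"p{k}.npy"))
    for p in pts:
        q=onz(c,(x0+p[0]/8-.44,y0+p[1]/8-.44),.094)[:2]-X
        print(k,q*1000,np.hypot(*q)*1000,np.degrees(np.arctan2(q[1],q[0])), "keyoff deg",np.degrees(np.arcsin(.003/np.hypot(*q))))
    for t in(0,10,20,30,40,50):
        d=np.radians(t);u=proj(c,[*(X+.0125*np.array([np.cos(d),np.sin(d)])),.094]);print(t,(u-[x0,y0])*8)
```

```text
0 [13.3634564   5.13156982] 14.3148515790053 21.006799007177946 keyoff deg 12.097303978222193
0 [9.24795541 2.53124264] 9.588110795007099 15.307425821868366 keyoff deg 18.233331000678493
0 [124.6626087  178.87244238]
10 [118.35482305 192.88294292]
20 [114.66166336 207.70826472]
30 [113.68207519 222.89144116]
40 [115.43109007 237.96945033]
50 [119.84115381 252.48744449]
1 [5.77480178 8.14188878] 9.981918081498735 54.65304542368199 keyoff deg 17.490246316438828
1 [10.45630344 10.24456902] 14.638492954508772 44.41398289187621 keyoff deg 11.825935758519618
0 [285.23098406 268.22609481]
10 [291.64941221 254.36588135]
20 [295.50788837 239.59718666]
30 [296.67618562 224.36175689]
40 [295.10411231 209.12023752]
50 [290.82479896 194.338494  ]
```

Run:
```python
from h import *
C=[.4049,-.2785]
ctrl.goto([*C,.11],R(75.1)); ctrl.command_gripper(.8)
print(ctrl.move_l([*C,.007],vel=.08,contact_N=6),ctrl.current_tool_pos())
ctrl.command_gripper(0.0)
print(ctrl.current_t(),ctrl.current_grip_width(),ctrl.current_grasp_force(),ctrl.current_q(),ctrl.current_contact_force())
```

```text
False [ 0.40509418 -0.27868555  0.00737988]
10.4667 0.4939071704632802 30.000363886356354 [-4.14880438e+01  3.61815272e+01  1.07074751e+02  1.23923247e-03
  3.67364484e+01 -2.65865170e+01] [-0.51763641 -0.91289455  3.19515301]
```

Run:
```python
from h import *
p=ctrl.current_tool_pos()
ctrl.move_l([p[0],p[1],.17],vel=.15)
ctrl.goto([.5115,.1749,.17],R(100.5)); ctrl.sleep(.3)
print(ctrl.current_t(),ctrl.current_tool_pos(),ctrl.current_grip_width(),ctrl.current_contact_force(),ctrl.current_wrist_torque(),ctrl.current_q())
c=cam("wrist");a=ctrl.read_camera("wrist");np.save("g.npy",c[2]);cv2.imwrite("pics/g.png",a)
X=[.5115,.1749]
print("exp tip",proj(c,[*X,.223]))
d=np.radians(33);print("exp tab",proj(c,[X[0]+.031*np.cos(d),X[1]+.031*np.sin(d),.166]))
cv2.imwrite("pics/g2.png",cv2.resize(a[140:300,220:420],None,fx=4,fy=3.75)[:600])
```

```text
13.7 [0.51163107 0.17442795 0.17000585] 0.49389103522930783 [ 0.09002252 -0.10069913 -0.50104244] [-0.03945064 -0.10736167  0.06636184] [ 1.24960633e+01  2.43764317e+01  9.22216280e+01 -1.27270831e-03
  6.34013286e+01  2.04444931e+00]
exp tip [325.5405138  286.81052995]
exp tab [368.94659157 221.72920964]
```

View pics/g2.png

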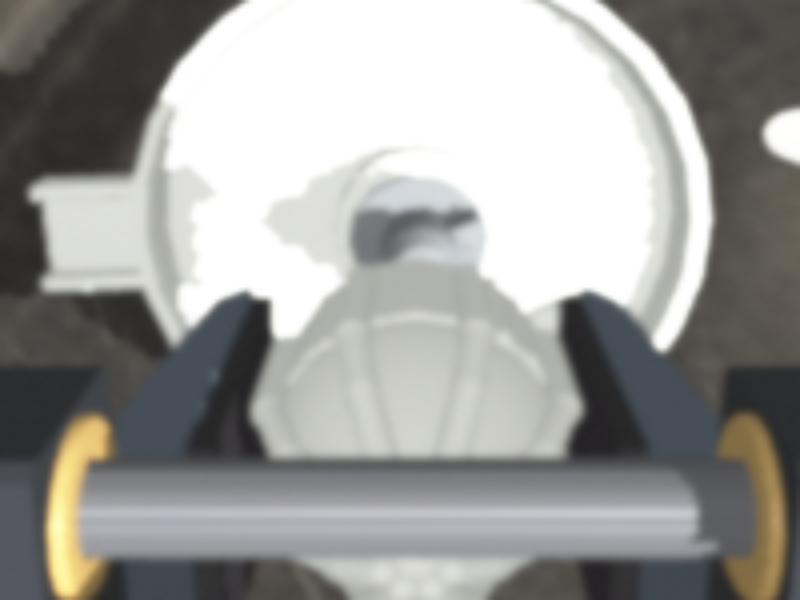

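Run:
```python
from h import *
K,D,_=cam("wrist");c=(K,D,np.load("g.npy"))
t=ctrl.current_tool_pos();R0=ctrl.current_eef_rot()
for row in(209,210,211):
  for z in(.163,.172): print(row,z,((onz(c,(324,row),z)-t)@R0)*1000)
# ledge between ribs: silhouette row before; cone at original pick image: base front edge
```

```text
209 0.163 [20.0147615  -0.70512183  7.0199493 ]
209 0.172 [22.80514345 -0.70952996 -1.97998581]
210 0.163 [19.32853794 -0.70559402  7.01993336]
210 0.172 [22.15359497 -0.70997829 -1.98000095]
211 0.163 [18.64097293 -0.70606716  7.01991739]
211 0.172 [21.50077283 -0.71042752 -1.98001612]
```

Run:
```python
from h import *
X=np.array([.5115,.1749])+.001*R(100.5)[:2,0]
ctrl.move_l([*X,.125],vel=.1);ctrl.sleep(.3)
f0=ctrl.current_contact_force();print(ctrl.current_tool_pos(),f0)
r=ctrl.move_l([*X,.0895],vel=.02,contact_N=2.5)
print(r,ctrl.current_tool_pos(),ctrl.current_contact_force()-f0,ctrl.current_wrist_torque(),ctrl.current_t())
ctrl.sleep(.2);print(ctrl.current_tool_pos(),ctrl.current_contact_force()-f0)
```

```text
[0.5115353  0.17593232 0.12543025] [ 0.30973922  0.68360818 -0.75954287]
False [0.51139787 0.17588968 0.08959825] [-0.47768103  0.35466208  0.12757908] [ 0.04938609 -0.13947364  0.02832727] 16.575
[0.51131826 0.17587742 0.08953789] [ 0.11328458 -0.03097995 -0.33581841]
```

Run:
```python
from h import *
p=ctrl.current_tool_pos();f0=ctrl.current_contact_force()
r=ctrl.move_l([p[0],p[1],.0855],vel=.01,contact_N=2)
print(r,ctrl.current_tool_pos(),ctrl.current_contact_force()-f0)
ctrl.command_gripper(.8);ctrl.sleep(.3)
p=ctrl.current_tool_pos()
ctrl.move_l([p[0],p[1],.20],vel=.12)
q=p-.07*ctrl.current_eef_rot()[:,0]
ctrl.move_l([q[0],q[1],.24],vel=.15);ctrl.sleep(.4)
c=cam("wrist");a=ctrl.read_camera("wrist");s=ctrl.read_camera("scene")
X=[.5115,.1749]
for z in(.082,.142,.154):print(z,proj(c,[*X,z]),proj(cam("scene"),[*X,z]))
o=np.zeros((400,800,3),np.uint8);o[:]=np.hstack([cv2.resize(a[80:280,220:420],(400,400)),cv2.resize(s[120:220,255:355],(400,400),interpolation=2)])
cv2.imwrite("pics/end.png",o);print(ctrl.current_t())
```

```text
True [0.51140677 0.17587701 0.08863829] [ 0.65967582 -0.29097719  4.10486729]
0.082 [325.04493725 127.71993747] [303.77856492 167.83106125]
0.142 [325.2537614  129.08844189] [303.64299332 152.06475264]
0.154 [325.30714448 129.43827809] [303.61595361 148.86124644]
20.1833
```

View pics/end.png

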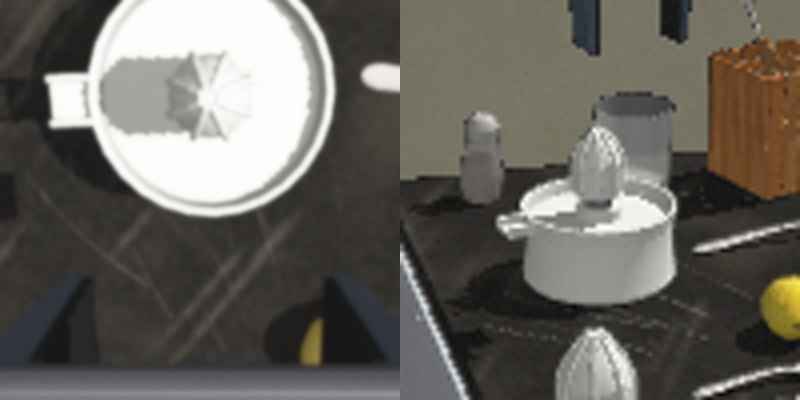

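The left view (wrist camera) shows the cone centred in the press with its tip at crop (208,95). The right view (scene camera) puts the tip at about (304.5,151.8). A fully seated cone should show at (303.6,152.1), and one stuck on the key at row 148.9, so it is home and upright.

```bash
python3 -c "
from bench import ctrl
print(ctrl.sign_off())"
```

```text
the job is handed in; nothing more can be done
None
```

The small cone is on the spindle with its notch over the key, fully seated, upright and released; contact stayed around 4 N, no search turn was needed because the camera showed the key, and the job was handed in at about 20 s.

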